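# Shift the lead-forming machine's gear lever through its H-gate

### The job

Set the lead-forming machine for the next batch: with the fingertips, push its black-knobbed gear lever through the H-shaped gate, out of the right-hand leg, across, and fully home into the left-hand slot that the T-shaped set-up marker stands beside. Only push the lever, gently and from the outside, never grip it or force it against the gate, and leave the tin, the jar and the stack of panels where they are. Finish with the hand clear of everything.

Things in the scene. Friction and masses are not known exactly. Their poses are not given: they have to be found in the camera images.
- machine: Bolted-down lead-forming machine; origin on the table under the centre of its H-gate; x runs along the H's legs ('far' = +x, away from the robot; 'near' = -x), y to the 'left' across the H, z up. Green housing x +-110, y -120 to +170 mm, top at z = 100 mm, carries a 144 x 156 mm gate plate. Grey forming head at x +-100, y -222 to -122 mm, with a steel bar on it, reaches z = 146 mm.
- gate (a point): Centre of the H on top of the aluminium gate plate, 110 mm above the table. In machine axes: two legs along x at y = +25 and -25 mm, 15 mm wide, 66 mm long, joined at the middle by a cross channel along y, 16 mm wide. Two fixed blank plugs (18 mm across, 5 mm high) stand at x = +-32, y = -58 mm beside the right-hand slots.
- knob (a point): Centre of the lever's knob: black cylinder 30 mm across, 40 mm high, on a 10 mm steel shank, 158 mm up the lever from its pivot (15 mm above the table, under the gate's centre). From the pivot, machine axes, mm: x = 158 sin(along), y = 158 cos(along) sin(across), z = 158 cos(along) cos(across). 173 mm above the table upright; 162 mm, and 42 off centre each way, home in a slot.
- across (a joint): Lever's sideways lean, rad: +0.27 in the left leg, -0.27 in the right leg (end stops); in a leg the gate allows about 0.025 of play inward. It can change only while |along| is under about 0.035 (lever in the cross channel). Dry friction: about 2 N at the knob moves it; it stays where it is left, no spring.
- along (a joint): Lever's lean along the legs, rad: +0.27 at the far end, -0.27 at the near end (end stops), 0 in line with the cross channel. It passes beyond the channel only within a leg (|across| above about 0.24). About 2 N at the knob moves it; it stays where it is left. At the start the lever stands anywhere along the right leg.
- marker: T-shaped steel set-up marker fixed to the gate plate: stem 12 mm across, crossbar 46 x 14 x 8 mm along machine x, 26 mm high in all. Origin under its stem on the plate, at x = +32 or -32 mm, y = +58 mm in machine axes: it stands beside the wanted slot, far-left or near-left.
- blank: Low round steel blank plug, 18 mm across, 5 mm high, fixed beside the other left-hand slot; origin under its centre.
- tin: Loose round aluminium tin, 50 mm across, 32 mm high, standing on the left deck of the housing (z = 100 mm), about 125 mm left of the gate's centre; origin under its centre. To be left alone.
- panels: Loose stack of small solar panels, 60 x 60 mm, 36 mm high, on the table left of the machine; origin under its centre. To be left alone.
- jar: Loose jar with a blue lid, 52 mm across, 50 mm high, on the table left of the machine; origin under its centre. To be left alone.

How it is judged (in metres and radians):
On the way:
1. the lever has been pushed across into the left leg (value of joint across above 0.22 rad).
At the end, for the whole second after the job is handed in: The lever is at rest in the left leg (across above 0.22 rad), fully home in the slot beside the T-shaped marker (within 0.05 rad of its end stop, 8 mm at the knob: along above 0.22 if the marker is at the far slot, below -0.22 if at the near one) (value of joint across above 0.22 rad and ((x of marker in the frame of machine above 0 m and value of joint along above 0.22 rad) or (x of marker in the frame of machine below 0 m and value of joint along below -0.22 rad)) and velocity of joint across between -0.05 and 0.05 rad/s and velocity of joint along between -0.05 and 0.05 rad/s); the robot touches nothing.
It fails at once if The tin is knocked, lifted or carried from its place (moved more than 15 mm) (distance of tin from where it was at the start of the episode above 0.015 m).
It fails at once if The stack of panels is knocked, lifted or carried from its place (moved more than 15 mm) (distance of panels from where it was at the start of the episode above 0.015 m).
It fails at once if The jar is knocked, lifted or carried from its place (moved more than 15 mm) (distance of jar from where it was at the start of the episode above 0.015 m).
It fails at once if the lever is gripped or forced (more than 35 N between the fingers and the lever) (contact force between the fingers and along above 35 N).
It also fails if it takes over 45 s, if anything falls off the work surface, if the arm or the gripper's body presses on something with over 40 N, if the wrist force passes 120 N, or if a joint passes its speed limit or range.

### The arm

A 7-joint arm with a two-finger parallel gripper is mounted at the origin on the work surface. World frame = base frame: x ahead of the robot, y to its left, z up, the work surface at z = 0. Lengths are in mm, angles in rad, forces in N, time in s.
With the tool pointing down it reaches from about 425 to 875 mm from the base axis. Payload 4.7 kg.
Tool frame: the origin (TCP) lies on the centre line of the jaws, within the pads' length; the fingertips stand robot.tips_ahead ahead of it and the grasp point (between the pads) lies 8 mm behind it (robot.tips_ahead is the distance from the TCP to the fingertips, in mm); x points along the fingers, y is the direction in which the jaws open and shut, and the axes are right-handed (so a half turn about x gives the same grasp; the last joint's range is limited). The gripper opens to 85 mm and grips with 20 to 120 N. Pads are 22 mm wide; open, the fingers measure 114 mm over their backs; the gripper's body (76 mm by 85 mm) begins 54 mm behind the grasp point. The pads swing forward as they close: fully open they stand 13 mm farther back than shut.
Start: joints at [1.313, 0.321, -0.07, 1.45, 0.023, 1.371, -0.057], TCP at [174.482, -626.163, 242.349] pointing down, gripper open.
Joint ranges: [-2.86, 2.86], [-0.3, 2.09], [-1.38, 1.24], [0.06, 2.45], [-1.56, 4.7], [0.09, 2.05], [-2.69, 2.69]. Speed limits (rad/s): [2.57, 2.57, 3.14, 3.14, 3.14, 3.14, 3.14].

### API

Orientations are given as a 3x3 rotation matrix whose columns are the frame's x, y, z axes.
In Python, from plant import robot gives the robot as it stands. The module is installed in compiled form; this text tells all that it offers.
- The arm moves only by the shell command python3 -m pendant 'ROWS' [FORCE]. ROWS is JSON, a list of rows, each an object with "linear": the shift along the tool's x, y, z each as a share of 150 mm, from -1 to 1, a list of three; "delta_rot": the turn, a rotation vector about the tool's x, y, z each as a share of 1.5 rad, from -1 to 1, a list of three; "gripper": the closure, from -1 (fully open) to 1 (shut), so that 0 is half open. A call has exactly 8 rows; each row is the pose to reach, as a shift and turn from the pose commanded when the call began, along the tool's axes at that moment; what a row does not reach only later rows make up. A row lasts 1/10 s, in which the tool goes at most 50 mm and 8.59 degrees, less where a joint would pass 70% of its speed; a pose out of reach is approached as far as the arm can. A call with a number of a shift or a turn outside -1 to 1 is refused whole. A call with a gripper value outside its range is refused whole. The fingers move at their own pace and stop on an object; FORCE is the grip in N (left out, the last holds). Time passes only in rows, so rows that repeat a pose let the fingers close, or fill a call up. It gives the time, the measured TCP pose, the force and the opening at its end, in the units of the state.
- robot.get_state(): the state, without advancing time (a new reading comes with each control period).
- robot.snapshot(name): name is "side" or "top"; returns a dict with "color" (400x640x3 uint8, blue, green, red), "range_z" (400x640 float32, mm along the optical axis (not along the pixel's ray), 0 where there is no reading), "fx", "fy", "cx", "cy" (pixels), "rvec" (rotation vector, rad) and "tvec" (3), from world to camera coordinates, as OpenCV has them. Camera axes: x right, y down, z forward; pixel columns grow to the right and rows downward; lengths in mm; the calibration is good to about 2 mm. A picture is of the moment at which its call begins.
- robot.job_done(): hands the job in, once; it reports no verdict.
The state is a dict: "clock": time; "joints": joint angles; "qd": joint speeds; "joint_efforts": joint torques, N m; "eef_pos": TCP position; "orientation": TCP orientation; "force": force on the tool from outside, world axes, zero at the start; "moment": the same for the moment, N m; "width": finger opening in mm.
Only numpy, scipy, OpenCV 4.12 (cv2) and the standard library are available. Lean on these libraries where they do the work, as an engineer would, in place of code of your own. Each camera call takes 0.05 s, during which the arm holds its last target. There are 200 camera calls.

## Working session

There is one attempt and no reset: what is moved stays moved. The work goes in short steps, Python scripts to look and compute and a shell command to move; the robot and the scene stay as the last step left them, time stands still between calls to the robot, and variables do not carry over. Pictures are saved under pics/ and viewed, about 8 in all and at most 12, crops included, and the job is handed in when it is done.

```bash
mkdir -p pics
python3 - <<'E'
from plant import robot
import cv2,numpy as np,pickle
s=robot.get_state(); print({k:np.round(v,3).tolist() for k,v in s.items()}, robot.tips_ahead)
ims={}
for n in("side","top"):
    d=robot.snapshot(n); ims[n]=d; cv2.imwrite(f"pics/{n}0.png",d["color"])
    R=cv2.Rodrigues(np.array(d["rvec"],float))[0]; print(n,d["fx"],d["cx"],d["cy"],"cam at",(-R.T@np.array(d["tvec"]).ravel()).round(),R.round(2).tolist())
pickle.dump(ims,open("ims0.pkl","wb"))
E
```

```text
{'clock': 0.0, 'joints': [1.313, 0.322, -0.07, 1.452, 0.023, 1.371, -0.057], 'qd': [-0.001, -0.001, 0.0, 0.0, 0.0, -0.001, -0.0], 'joint_efforts': [0.0, -49.358, -0.382, -31.433, 0.013, 0.011, 0.0], 'eef_pos': [174.317, -625.656, 241.224], 'orientation': [[-0.001, 0.269, -0.963], [0.002, -0.963, -0.269], [-1.0, -0.002, 0.0]], 'force': [0.534, 0.267, -0.114], 'moment': [0.01, -0.047, -0.041], 'width': 85.554} 11.0
side 418.3617429180439 319.65990867317396 203.14665005759872 cam at [ 336. -385.  704.] [[0.92, -0.4, 0.02], [-0.27, -0.65, -0.71], [0.3, 0.65, -0.7]]
top 480.4435277708781 314.1832094826301 203.33706140010065 cam at [495. 166. 913.] [[-0.03, -1.0, -0.01], [-0.99, 0.03, -0.1], [0.1, 0.0, -0.99]]
```

View pics/top0.png

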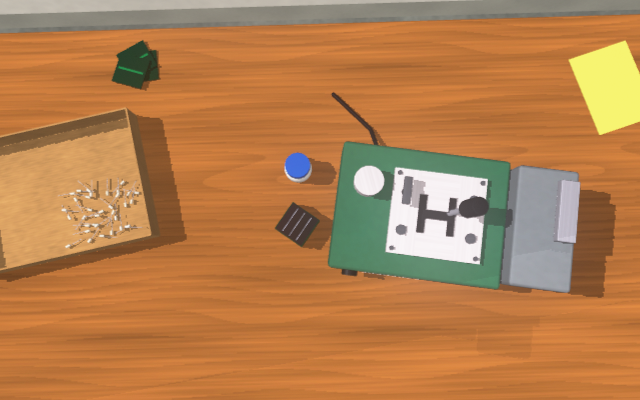

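View pics/side0.png

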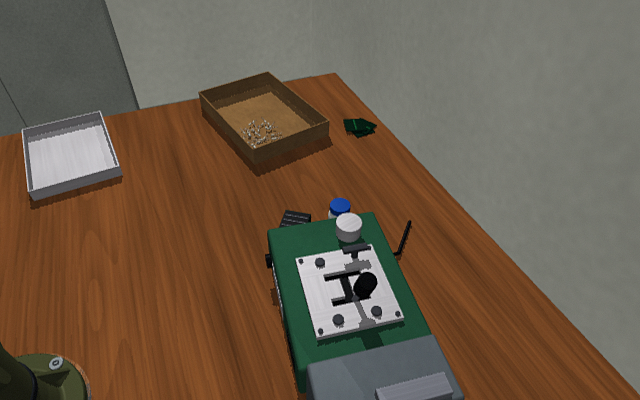

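Top view: the T marker sits at about (408,190), upper-left of the H, so it is the far-left slot. The lever knob is at (473,207), in the far end of the right leg. The tin is at (369,180), the jar at (298,166) and the panels at (297,224). The side view agrees: the marker is at (355,250) and the knob at (366,285). Next I'll measure the plate pose and the knob.

```bash
cat > h.py <<'E'
import cv2,numpy as np
def cam(d):
    R=cv2.Rodrigues(np.array(d["rvec"],float))[0]; t=np.array(d["tvec"],float).ravel(); return R,t
def ray(d,uv,z):
    R,t=cam(d); c=-R.T@t
    v=R.T@np.array([(uv[0]-d["cx"])/d["fx"],(uv[1]-d["cy"])/d["fy"],1]); return c+v*(z-c[2])/v[2]
def proj(d,p):
    R,t=cam(d); q=R@np.array(p,float)+t; return np.array([q[0]/q[2]*d["fx"]+d["cx"],q[1]/q[2]*d["fy"]+d["cy"]])
def cloud(d):
    R,t=cam(d); v,u=np.indices(d["range_z"].shape); z=d["range_z"]
    P=np.stack([(u-d["cx"])/d["fx"]*z,(v-d["cy"])/d["fy"]*z,z],-1); P=(P-t)@R; P[z==0]=np.nan; return P
E
cat > m.py <<'E'
from h import *; import pickle
ims=pickle.load(open("ims0.pkl","rb"))
for n,box in (("top",(380,160,495,272)),("side",(285,235,410,345))):
    d=ims[n]; c=d["color"].astype(int); P=cloud(d)
    x0,y0,x1,y1=box; m=np.zeros(c.shape[:2],np.uint8)
    sub=c[y0:y1,x0:x1]; w=(sub.min(2)>130)&(sub.max(2)-sub.min(2)<25); m[y0:y1,x0:x1]=w*255
    cs=max(cv2.findContours(cv2.morphologyEx(m,cv2.MORPH_CLOSE,np.ones((15,15))),cv2.RETR_EXTERNAL,cv2.CHAIN_APPROX_NONE)[0],key=cv2.contourArea)
    W=np.array([ray(d,p[0],110)[:2] for p in cs],np.float32)
    r=cv2.minAreaRect(W); b=cv2.boxPoints(r); print(n,"plate",r,"corners",b.round().tolist())
    e=max((b[(i+1)%4]-b[i] for i in range(4)),key=lambda v:np.linalg.norm(v)*(v[1]>0)); yaw=np.arctan2(e[1],e[0])-np.pi/2
    print(" yaw",yaw); ex=np.array([np.cos(yaw),np.sin(yaw)]); ey=np.array([-ex[1],ex[0]]); C=np.array(r[0])
    k=(P[...,2]>150)&(P[...,2]<200); k[:y0-30]=0;k[y1+20:]=0;k[:,:x0]=0;k[:,x1:]=0
    kp=P[k]; print(" knob cloud n",k.sum(),"z max",np.percentile(kp[:,2],[5,50,95]),"mean",kp.mean(0), "px",np.argwhere(k).mean(0)[::-1])
    top=kp[kp[:,2]>np.percentile(kp[:,2],95)-12]; q=top.mean(0)[:2]-C; print(" knob top mach",q@ex,q@ey)
    mk=(P[...,2]>126)&(P[...,2]<145)&(c.max(2)<150); Q=(P[...,:2]-C); X=Q@ex;Y=Q@ey; mk&=(abs(X)<75)&(Y>30)&(Y<80)
    print(" marker n",mk.sum(),"mach x,y",X[mk].mean(),Y[mk].mean(),"range",X[mk].min(),X[mk].max())
    for nm,(zl,zh,yl,yh) in dict(tin=(125,145,85,170)).items():
        t=(P[...,2]>zl)&(P[...,2]<zh)&(abs(X)<110)&(Y>yl)&(Y<yh); print(" tin",t.sum(),X[t].mean(),Y[t].mean())
    x=cv2.resize(d["color"][y0-20:y1+20,x0-20:x1+20],None,fx=4.5,fy=3.8,interpolation=cv2.INTER_CUBIC); cv2.imwrite(f"pics/{n}_crop.png",x[:600,:800])
E
python3 m.py
```

```text
top plate ((554.8814697265625, -25.107162475585938), (181.61354064941406, 145.17593383789062), 80.9538345336914) corners [[469.0, -103.0], [612.0, -126.0], [641.0, 53.0], [497.0, 76.0]]
 yaw -0.1578852
 knob cloud n 501 z max [156.34231872 183.05470791 188.50515774] mean [557.94115691 -76.99964542 177.88003152] px [473.65269461 207.22155689]
 knob top mach 12.710315957527975 -55.24314230254813
 marker n 223 mach x,y 31.282603545692737 46.09718561937857 range 9.251023506850146 54.07620618200656
 tin 703 39.580809577381466 108.96831428484981
side plate ((550.693359375, -37.033973693847656), (156.3216552734375, 143.9093475341797), 80.92998504638672) corners [[467.0, -103.0], [609.0, -126.0], [634.0, 29.0], [492.0, 51.0]]
 yaw -0.15830135
 knob cloud n 450 z max [154.14056099 182.49363067 187.68294782] mean [552.89515658 -85.27699261 177.42360205] px [364.64888889 284.44222222]
 knob top mach 12.43400879225717 -46.915868002467164
 marker n 205 mach x,y 30.93595028059883 55.95170208904057 range 8.657940579985508 54.04175897380357
 tin 442 39.65067776222043 118.77157962828427
```

View pics/top_crop.png

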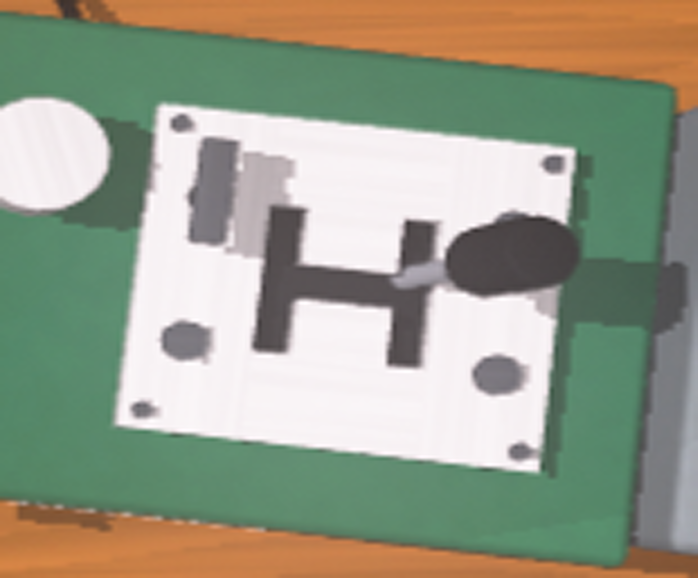

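The side view gives a clean plate of 156.3 x 143.9 mm (144 x 156 expected). The gate is at (550.7, -37.0), yaw -0.158, the marker at machine x=+31, y=+56 (far-left), and the knob is about 0.07 rad far in the right leg at y≈-42. The top-view crop confirms this: T marker at (213,190), lever leaning right just above the channel. The plan is to shut the fingers, turn so tool y = machine +x and tool z = machine -y, and travel high over the machine.

```bash
python3 -m pendant '[{"linear":[0,-0.08,-0.11],"delta_rot":[-0.095,0,0],"gripper":1},{"linear":[0,-0.17,-0.23],"delta_rot":[-0.19,0,0],"gripper":1},{"linear":[0,-0.25,-0.34],"delta_rot":[-0.285,0,0],"gripper":1},{"linear":[0,-0.33,-0.46],"delta_rot":[-0.38,0,0],"gripper":1},{"linear":[0,-0.42,-0.57],"delta_rot":[-0.475,0,0],"gripper":1},{"linear":[0,-0.50,-0.69],"delta_rot":[-0.57,0,0],"gripper":1},{"linear":[0,-0.58,-0.80],"delta_rot":[-0.665,0,0],"gripper":1},{"linear":[0,-0.667,-0.917],"delta_rot":[-0.76,0,0],"gripper":1}]' 20
cat > w.py <<'E'
from plant import robot; import numpy as np,sys
C=np.array([550.7,-37.0]);a=-.158;ex=np.array([np.cos(a),np.sin(a)]);ey=np.array([-ex[1],ex[0]])
s=robot.get_state();p=np.array(s["eef_pos"]);R=np.array(s["orientation"]);q=p[:2]-C
print("clock",s["clock"],"machine xyz",(q@ex).round(1),(q@ey).round(1),p[2].round(1),"joints",np.round(s["joints"],2),"w",round(s["width"],1))
print("force mach xyz",np.round([np.dot(s["force"][:2],ex),np.dot(s["force"][:2],ey),s["force"][2]],1))
if len(sys.argv)>1:
    t=np.array(eval(sys.argv[1]),float);d=np.r_[C+t[0]*ex+t[1]*ey,t[2]]-p
    print("shift tool share",(R.T@d/150).round(3)); T=np.c_[[0,0,-1],np.r_[ex,0],np.r_[-ey,0]]
    from scipy.spatial.transform import Rotation as Q; print("rot share",(Q.from_matrix(R.T@T).as_rotvec()/1.5).round(3))
E
python3 w.py 52,-42,241
```

```text
clock: 0.9
eef_pos: [280.3, -492.0, 241.8]
orientation: [[-0.001, 0.988, -0.153], [0.001, -0.153, -0.988], [-1.0, -0.001, -0.0]]
force: [-0.2, -0.9, 0.9]
width: 0.1
clock 0.9 machine xyz -195.4 -491.9 241.8 joints [ 1.26  0.16 -0.29  1.66  0.05  1.34  0.82] w 0.1
force mach xyz [-0.1 -0.9  0.9]
shift tool share [ 0.006  1.663 -2.991]
rot share [ 0.003 -0.     0.   ]
```

```bash
python3 -m pendant '[{"linear":[0,0.08,-0.14],"delta_rot":[0,0,0],"gripper":1},{"linear":[0,0.17,-0.3],"delta_rot":[0,0,0],"gripper":1},{"linear":[0,0.25,-0.46],"delta_rot":[0,0,0],"gripper":1},{"linear":[0,0.34,-0.62],"delta_rot":[0,0,0],"gripper":1},{"linear":[0,0.42,-0.77],"delta_rot":[0,0,0],"gripper":1},{"linear":[0,0.5,-0.9],"delta_rot":[0,0,0],"gripper":1},{"linear":[0,0.55,-1],"delta_rot":[0,0,0],"gripper":1},{"linear":[0,0.55,-1],"delta_rot":[0,0,0],"gripper":1}]'
python3 -m pendant '[{"linear":[0,0.08,-0.14],"delta_rot":[0,0,0],"gripper":1},{"linear":[0,0.17,-0.3],"delta_rot":[0,0,0],"gripper":1},{"linear":[0,0.25,-0.46],"delta_rot":[0,0,0],"gripper":1},{"linear":[0,0.34,-0.62],"delta_rot":[0,0,0],"gripper":1},{"linear":[0,0.42,-0.77],"delta_rot":[0,0,0],"gripper":1},{"linear":[0,0.5,-0.9],"delta_rot":[0,0,0],"gripper":1},{"linear":[0,0.55,-1],"delta_rot":[0,0,0],"gripper":1},{"linear":[0,0.55,-1],"delta_rot":[0,0,0],"gripper":1}]'
python3 w.py 58,-42,241
```

```text
clock: 1.7
eef_pos: [387.0, -355.2, 242.1]
orientation: [[0.0, 0.988, -0.153], [0.001, -0.153, -0.988], [-1.0, 0.0, -0.001]]
force: [-0.6, -0.2, 0.3]
width: -0.3
clock: 2.5
eef_pos: [491.3, -221.4, 242.1]
orientation: [[0.0, 0.988, -0.155], [0.001, -0.155, -0.988], [-1.0, 0.0, -0.001]]
force: [-0.1, -0.3, 0.5]
width: -0.1
clock 2.5 machine xyz -29.6 -191.4 242.1 joints [ 0.9   0.12 -0.57  1.71  0.06  1.33  0.17] w -0.1
force mach xyz [-0.1 -0.3  0.5]
shift tool share [ 0.008  0.586 -0.995]
rot share [ 0.001 -0.001 -0.   ]
```

```bash
python3 -m pendant '[{"linear":[0,0.12,-0.14],"delta_rot":[0,0,0],"gripper":1},{"linear":[0,0.25,-0.3],"delta_rot":[0,0,0],"gripper":1},{"linear":[0,0.37,-0.46],"delta_rot":[0,0,0],"gripper":1},{"linear":[0,0.48,-0.62],"delta_rot":[0,0,0],"gripper":1},{"linear":[0,0.586,-0.77],"delta_rot":[0,0,0],"gripper":1},{"linear":[0,0.586,-0.9],"delta_rot":[0,0,0],"gripper":1},{"linear":[0,0.586,-0.995],"delta_rot":[0,0,0],"gripper":1},{"linear":[0,0.586,-0.995],"delta_rot":[0,0,0],"gripper":1}]'
python3 -m pendant '[{"linear":[0.06,0,0],"delta_rot":[0,0,0],"gripper":1},{"linear":[0.12,0,0],"delta_rot":[0,0,0],"gripper":1},{"linear":[0.19,0,0],"delta_rot":[0,0,0],"gripper":1},{"linear":[0.26,0,0],"delta_rot":[0,0,0],"gripper":1},{"linear":[0.33,0,0],"delta_rot":[0,0,0],"gripper":1},{"linear":[0.4,0,0],"delta_rot":[0,0,0],"gripper":1},{"linear":[0.46,0,0],"delta_rot":[0,0,0],"gripper":1},{"linear":[0.46,0,0],"delta_rot":[0,0,0],"gripper":1}]'
python3 w.py 30,-42,171
python3 - <<'E'
from plant import robot; import cv2,pickle,numpy as np
d=robot.snapshot("side");pickle.dump(d,open("s1.pkl","wb"));e=robot.snapshot("top")
c=lambda d,a,b:cv2.resize(d["color"][a:a+150,b:b+130],None,fx=3,fy=3,interpolation=cv2.INTER_CUBIC)
cv2.imwrite("pics/both1.png",np.hstack([c(d,210,290),c(e,140,390)]))
E
```

```text
clock: 3.3
eef_pos: [600.7, -88.2, 242.1]
orientation: [[-0.001, 0.988, -0.156], [0.0, -0.156, -0.988], [-1.0, -0.001, -0.0]]
force: [-0.8, -0.1, 0.1]
width: -0.1
clock: 4.1
eef_pos: [600.0, -89.2, 171.5]
orientation: [[-0.003, 0.987, -0.158], [0.001, -0.158, -0.987], [-1.0, -0.003, -0.0]]
force: [-0.6, 0.4, 0.2]
width: 0.1
clock 4.1 machine xyz 56.9 -43.8 171.5 joints [ 0.63  0.34 -0.65  1.63  0.21  1.24 -0.21] w 0.1
force mach xyz [-0.6  0.3  0.2]
shift tool share [ 0.004 -0.179 -0.012]
rot share [-0.001 -0.     0.002]
```

View pics/both1.png

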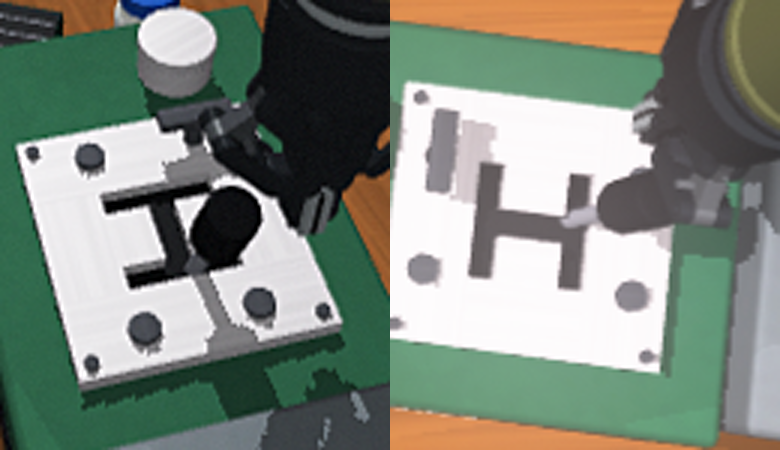

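The image shows the shut fingertips standing just far of the knob (side panel: knob at (225,225), fingertips at (315,215)), with knuckles flaring outward higher up. I'll raise the hand 6 mm so that only the tips touch, then creep toward near.

```bash
python3 -m pendant '[{"linear":[-0.04,0,0],"delta_rot":[0,0,0],"gripper":1},{"linear":[-0.04,-0.02,0],"delta_rot":[0,0,0],"gripper":1},{"linear":[-0.04,-0.04,0],"delta_rot":[0,0,0],"gripper":1},{"linear":[-0.04,-0.06,0],"delta_rot":[0,0,0],"gripper":1},{"linear":[-0.04,-0.08,0],"delta_rot":[0,0,0],"gripper":1},{"linear":[-0.04,-0.1,0],"delta_rot":[0,0,0],"gripper":1},{"linear":[-0.04,-0.12,0],"delta_rot":[0,0,0],"gripper":1},{"linear":[-0.04,-0.12,0],"delta_rot":[0,0,0],"gripper":1}]'
cat > k.py <<'E'
# knob position in machine axes from depth: top-face / axis points above z=150, black
from h import *; from w import C,ex,ey,robot; import pickle,sys
for n in ("side","top"):
    d=robot.snapshot(n); P=cloud(d); c=d["color"]; Q=P[...,:2]-C; X=Q@ex; Y=Q@ey; Z=P[...,2]
    # shank: grey between plate and knob, z 118..140 ; its ray position gives lever lean
    off=np.array([0,10.]) if n=="top" else np.zeros(2)
    m=(abs(X)<70)&(abs(Y+ (10 if n=="top" else 0))<75)&(Z>114)&(Z<142)&(Y<40 if len(sys.argv)<2 else Y<90)
    k=(abs(X)<70)&(abs(Y)<80)&(Z>146)&(Z<196)&(c.max(2)<70)
    for nm,s in(("low",m),("knob",k)):
        if s.sum()>5: print(n,nm,s.sum(),"X",np.percentile(X[s],[2,50,98]).round(1),"Y",np.percentile(Y[s],[2,50,98]).round(1),"Z",np.median(Z[s]).round(1))
    a,b=(210,290) if n=="side" else (140,390)
    cv2.imwrite(f"pics/k_{n}.png",cv2.resize(c[a:a+150,b:b+130],None,fx=3,fy=3,interpolation=cv2.INTER_CUBIC))
cv2.imwrite("pics/k.png",np.hstack([cv2.imread("pics/k_side.png"),cv2.imread("pics/k_top.png")]))
E
python3 k.py
```

```text
clock: 5.0
eef_pos: [583.4, -86.7, 179.8]
orientation: [[0.001, 0.987, -0.158], [-0.001, -0.158, -0.987], [-1.0, 0.001, 0.0]]
force: [2.0, -0.5, 0.7]
width: -0.0
clock 5.0 machine xyz 40.1 -43.9 179.8 joints [ 0.66  0.29 -0.66  1.67  0.19  1.24 -0.2 ] w -0.0
force mach xyz [ 2.1 -0.2  0.7]
side low 78 X [-39.3   3.   37.6] Y [-67.  -56.7 -29.2] Z 114.9
side knob 540 X [-4.9  9.3 50.1] Y [-58.6 -50.1 -35.3] Z 182.9
top low 113 X [-60.7 -24.9  38.8] Y [-70.1 -52.5 -23.2] Z 115.3
```

Light contact (2.1 N) at pusher x≈40, as predicted. The face is about 13 mm ahead of centre, so the lever should be upright along at x≈28.

```bash
python3 -m pendant '[{"linear":[0,-0.012,0],"delta_rot":[0,0,0],"gripper":1},{"linear":[0,-0.024,0],"delta_rot":[0,0,0],"gripper":1},{"linear":[0,-0.036,0],"delta_rot":[0,0,0],"gripper":1},{"linear":[0,-0.048,0],"delta_rot":[0,0,0],"gripper":1},{"linear":[0,-0.06,0],"delta_rot":[0,0,0],"gripper":1},{"linear":[0,-0.067,0],"delta_rot":[0,0,0],"gripper":1},{"linear":[0,-0.067,0],"delta_rot":[0,0,0],"gripper":1},{"linear":[0,-0.067,0],"delta_rot":[0,0,0],"gripper":1}]'
sed -i 's/c.max(2)<70/c.max(2)<(70 if n=="side" else 105)/' k.py; python3 k.py
```

```text
clock: 5.9
eef_pos: [573.1, -84.8, 179.2]
orientation: [[-0.0, 0.987, -0.158], [0.0, -0.158, -0.987], [-1.0, -0.0, 0.0]]
force: [-0.1, -0.5, 0.8]
width: 0.2
clock 5.9 machine xyz 29.6 -43.7 179.2 joints [ 0.67  0.27 -0.66  1.7   0.18  1.23 -0.19] w 0.2
force mach xyz [ 0.  -0.5  0.8]
side low 58 X [-39.4  -4.8  37.1] Y [-66.2 -57.4 -29.1] Z 114.7
side knob 526 X [-14.   -0.5  39.4] Y [-58.7 -50.  -34.6] Z 183.2
top low 102 X [-38.1 -23.   31.6] Y [-65.5 -52.7 -23.5] Z 115.7
top knob 341 X [-10.8   1.5  30.6] Y [-44.1 -33.1 -24.2] Z 180.5
```

View pics/k.png

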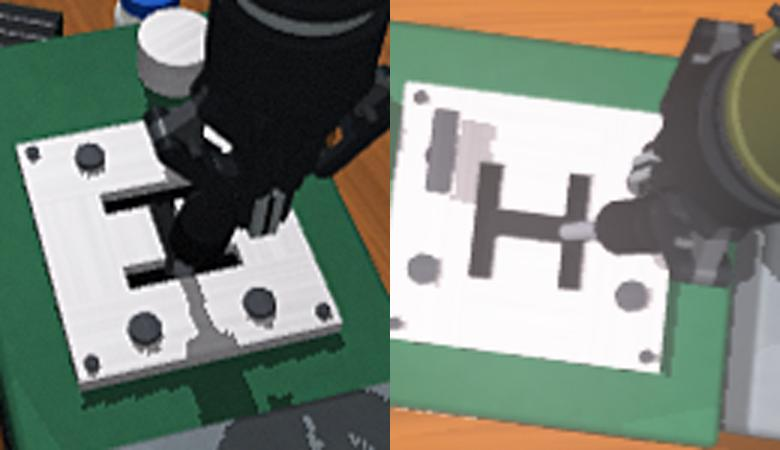

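Top panel: the shank is now in line with the cross channel at (577,231). The side depth puts the knob's near edge at x≈-14, so its centre is at about +1. I'll back off and go round to the right-hand side of the knob.

```bash
python3 -m pendant '[{"linear":[0,0.1,0],"delta_rot":[0,0,0],"gripper":1},{"linear":[0,0.17,0],"delta_rot":[0,0,0],"gripper":1},{"linear":[0,0.17,0.15],"delta_rot":[0,0,0],"gripper":1},{"linear":[0,0.17,0.34],"delta_rot":[0,0,0],"gripper":1},{"linear":[0,0.05,0.36],"delta_rot":[0,0,0],"gripper":1},{"linear":[0,-0.1,0.36],"delta_rot":[0,0,0],"gripper":1},{"linear":[0,-0.197,0.36],"delta_rot":[0,0,0],"gripper":1},{"linear":[0,-0.197,0.36],"delta_rot":[0,0,0],"gripper":1}]'
python3 k.py
```

```text
clock: 6.8
eef_pos: [533.8, -133.4, 178.8]
orientation: [[-0.003, 0.987, -0.159], [-0.0, -0.159, -0.987], [-1.0, -0.002, 0.001]]
force: [0.6, -0.8, -0.2]
width: -0.0
clock 6.8 machine xyz -1.6 -97.9 178.8 joints [ 0.77  0.2  -0.64  1.76  0.13  1.22 -0.07] w -0.0
force mach xyz [ 0.7 -0.7 -0.2]
side low 35 X [-38.8 -30.5  37.9] Y [-66.2 -59.2 -50.7] Z 114.5
side knob 11 X [-14.2 -10.5  -3.6] Y [-54.7 -51.1 -40.2] Z 164.8
top low 129 X [-37.2   2.   41.1] Y [-67.1 -54.5 -23.1] Z 115.3
top knob 462 X [-10.8   1.4  14.7] Y [-57.1 -36.5 -24.2] Z 183.7
```

View pics/k.png

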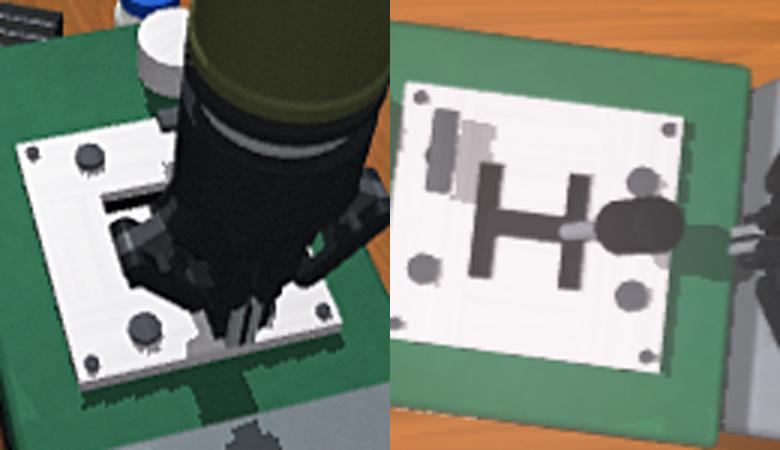

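Top panel: the knob at (640,225) is centred on the channel, fingertips to its right at (745,240). Knob centre x≈+2. Now the crossing push, at low speed.

```bash
python3 -m pendant '[{"linear":[0,0.02,-0.09],"delta_rot":[0,0,0],"gripper":1},{"linear":[0,0.02,-0.13],"delta_rot":[0,0,0],"gripper":1},{"linear":[0,0.02,-0.16],"delta_rot":[0,0,0],"gripper":1},{"linear":[0,0.02,-0.19],"delta_rot":[0,0,0],"gripper":1},{"linear":[0,0.02,-0.22],"delta_rot":[0,0,0],"gripper":1},{"linear":[0,0.02,-0.25],"delta_rot":[0,0,0],"gripper":1},{"linear":[0,0.02,-0.28],"delta_rot":[0,0,0],"gripper":1},{"linear":[0,0.02,-0.28],"delta_rot":[0,0,0],"gripper":1}]'
python3 k.py
```

```text
clock: 7.7
eef_pos: [545.3, -91.6, 179.4]
orientation: [[0.0, 0.988, -0.157], [0.0, -0.157, -0.988], [-1.0, 0.0, -0.0]]
force: [-0.6, -0.8, 1.4]
width: 0.4
clock 7.7 machine xyz 3.2 -54.8 179.4 joints [ 0.72  0.21 -0.67  1.76  0.14  1.22 -0.15] w 0.4
force mach xyz [-0.5 -0.9  1.4]
side low 83 X [-38.9  -1.7  38.4] Y [-67.4 -55.8 -17.7] Z 114.8
side knob 147 X [-11.8  -6.7  14.9] Y [-66.  -61.4 -22.7] Z 183.3
top low 120 X [-39.5  -0.7  41.4] Y [-68.  -56.  -13.1] Z 115.1
top knob 467 X [-10.7   0.9  15.2] Y [-48.7 -22.2 -10.4] Z 188.1
```

```bash
python3 -m pendant '[{"linear":[0,0,-0.04],"delta_rot":[0,0,0],"gripper":1},{"linear":[0,0,-0.08],"delta_rot":[0,0,0],"gripper":1},{"linear":[0,0,-0.12],"delta_rot":[0,0,0],"gripper":1},{"linear":[0,0,-0.16],"delta_rot":[0,0,0],"gripper":1},{"linear":[0,0,-0.2],"delta_rot":[0,0,0],"gripper":1},{"linear":[0,0,-0.24],"delta_rot":[0,0,0],"gripper":1},{"linear":[0,0,-0.28],"delta_rot":[0,0,0],"gripper":1},{"linear":[0,0,-0.3],"delta_rot":[0,0,0],"gripper":1}]'
python3 k.py
```

```text
clock: 8.6
eef_pos: [552.3, -47.0, 179.3]
orientation: [[0.0, 0.988, -0.157], [0.0, -0.157, -0.988], [-1.0, -0.0, -0.0]]
force: [-0.7, -2.6, 1.3]
width: 0.1
clock 8.6 machine xyz 3.2 -9.6 179.3 joints [ 0.66  0.22 -0.7   1.75  0.15  1.22 -0.24] w 0.1
force mach xyz [-0.3 -2.7  1.3]
side low 120 X [-38.1  -1.4  37.6] Y [-65.5 -22.7  11.1] Z 115.6
side knob 181 X [-12.9  -7.   14.6] Y [-21.  -16.1  24.7] Z 182.6
top knob 352 X [-11.5   0.3  15.1] Y [-3.1 19.  31.2] Z 190.5
```

```bash
python3 -m pendant '[{"linear":[0,0,-0.02],"delta_rot":[0,0,0],"gripper":1},{"linear":[0,0,-0.04],"delta_rot":[0,0,0],"gripper":1},{"linear":[0,0,-0.06],"delta_rot":[0,0,0],"gripper":1},{"linear":[0,0,-0.08],"delta_rot":[0,0,0],"gripper":1},{"linear":[0,0,-0.1],"delta_rot":[0,0,0],"gripper":1},{"linear":[0,0,-0.12],"delta_rot":[0,0,0],"gripper":1},{"linear":[0,0,-0.13],"delta_rot":[0,0,0],"gripper":1},{"linear":[0,0,-0.14],"delta_rot":[0,0,0],"gripper":1}]'
python3 k.py
```

```text
clock: 9.5
eef_pos: [555.6, -27.2, 179.3]
orientation: [[-0.0, 0.987, -0.158], [-0.0, -0.158, -0.987], [-1.0, -0.0, 0.0]]
force: [-0.9, -2.1, -1.0]
width: -0.1
clock 9.5 machine xyz 3.3 10.5 179.3 joints [ 0.63  0.23 -0.71  1.75  0.16  1.22 -0.28] w -0.1
force mach xyz [-0.6 -2.2 -1. ]
side low 136 X [-38.7  -0.3  37.4] Y [-65.2  19.3  26.4] Z 116.7
side knob 180 X [-13.4  -7.3  14.6] Y [-1.3  4.1 47.3] Z 180.8
top low 53 X [-61.7 -30.9 -22.6] Y [-68.6 -58.  -50.5] Z 115.0
top knob 322 X [-11.9   0.3  15. ] Y [16.9 38.4 51. ] Z 186.9
```

View pics/k.png

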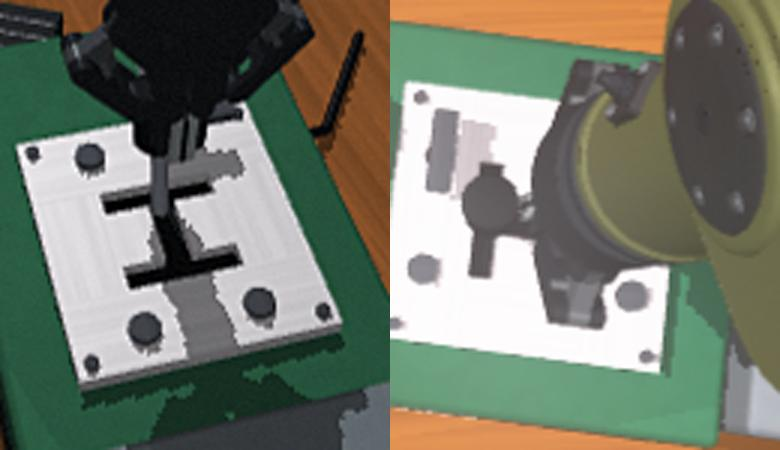

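The lever has almost crossed: in the side panel the shank at (160,195) is near the left leg, and in the top panel the knob is at (490,200). Force is 2 N. I'll continue in small steps until the end stop shows up as force.

```bash
python3 -m pendant '[{"linear":[0,0,-0.006],"delta_rot":[0,0,0],"gripper":1},{"linear":[0,0,-0.012],"delta_rot":[0,0,0],"gripper":1},{"linear":[0,0,-0.018],"delta_rot":[0,0,0],"gripper":1},{"linear":[0,0,-0.024],"delta_rot":[0,0,0],"gripper":1},{"linear":[0,0,-0.03],"delta_rot":[0,0,0],"gripper":1},{"linear":[0,0,-0.03],"delta_rot":[0,0,0],"gripper":1},{"linear":[0,0,-0.03],"delta_rot":[0,0,0],"gripper":1},{"linear":[0,0,-0.03],"delta_rot":[0,0,0],"gripper":1}]'
python3 k.py
```

```text
clock: 10.4
eef_pos: [556.4, -22.7, 179.3]
orientation: [[0.0, 0.987, -0.158], [0.0, -0.158, -0.987], [-1.0, 0.0, -0.0]]
force: [-0.4, -1.5, 0.2]
width: -0.0
clock 10.4 machine xyz 3.4 15.0 179.3 joints [ 0.62  0.23 -0.71  1.75  0.16  1.22 -0.29] w -0.0
force mach xyz [-0.1 -1.5  0.2]
side low 130 X [-37.5  -0.8  36.3] Y [-66.2  21.6  29.8] Z 115.5
side knob 189 X [-13.4  -7.6  14.3] Y [ 3.1  8.8 52.8] Z 180.0
top low 41 X [-36.3 -31.2 -22.6] Y [-64.5 -57.8 -50.7] Z 115.1
top knob 318 X [-11.7   0.4  15.2] Y [20.9 41.8 55.5] Z 185.8
```

```bash
python3 -m pendant '[{"linear":[0,0,-0.005],"delta_rot":[0,0,0],"gripper":1},{"linear":[0,0,-0.01],"delta_rot":[0,0,0],"gripper":1},{"linear":[0,0,-0.015],"delta_rot":[0,0,0],"gripper":1},{"linear":[0,0,-0.02],"delta_rot":[0,0,0],"gripper":1},{"linear":[0,0,-0.024],"delta_rot":[0,0,0],"gripper":1},{"linear":[0,0,-0.024],"delta_rot":[0,0,0],"gripper":1},{"linear":[0,0,-0.024],"delta_rot":[0,0,0],"gripper":1},{"linear":[0,0,-0.024],"delta_rot":[0,0,0],"gripper":1}]'
python3 k.py
```

```text
clock: 11.3
eef_pos: [556.8, -20.2, 179.2]
orientation: [[-0.0, 0.987, -0.159], [-0.001, -0.159, -0.987], [-1.0, -0.0, 0.001]]
force: [-0.5, -5.5, -0.5]
width: -0.6
clock 11.3 machine xyz 3.3 17.6 179.2 joints [ 0.62  0.23 -0.71  1.75  0.16  1.22 -0.3 ] w -0.6
force mach xyz [ 0.3 -5.5 -0.5]
side low 131 X [-37.   -0.6  37.9] Y [-65.2  24.5  32.3] Z 117.3
side knob 191 X [-13.6  -7.6  14.8] Y [ 5.9 11.7 39.5] Z 179.9
top low 45 X [-59.8 -30.5 -23.2] Y [-71.8 -58.4 -50.4] Z 115.3
top knob 318 X [-11.8   0.6  15.4] Y [23.7 44.  57.8] Z 185.2
```

End stop reached (5.5 N, at y=17.6; 16 predicted). I'll back off and go round to the near side of the knob.

```bash
python3 -m pendant '[{"linear":[0,0,0.1],"delta_rot":[0,0,0],"gripper":1},{"linear":[0,0,0.22],"delta_rot":[0,0,0],"gripper":1},{"linear":[0,-0.2,0.22],"delta_rot":[0,0,0],"gripper":1},{"linear":[0,-0.42,0.22],"delta_rot":[0,0,0],"gripper":1},{"linear":[0,-0.42,0.03],"delta_rot":[0,0,0],"gripper":1},{"linear":[0,-0.42,-0.15],"delta_rot":[0,0,0],"gripper":1},{"linear":[0,-0.42,-0.156],"delta_rot":[0,0,0],"gripper":1},{"linear":[0,-0.42,-0.156],"delta_rot":[0,0,0],"gripper":1}]'
python3 k.py
```

```text
clock: 12.2
eef_pos: [498.7, 15.8, 179.7]
orientation: [[0.001, 0.988, -0.155], [0.001, -0.155, -0.988], [-1.0, 0.001, -0.001]]
force: [-0.3, -0.4, -0.5]
width: 0.2
clock 12.2 machine xyz -59.7 43.9 179.7 joints [ 0.65  0.09 -0.76  1.88  0.06  1.2  -0.29] w 0.2
force mach xyz [-0.3 -0.4 -0.5]
side low 120 X [-37.9  -0.7  38.1] Y [-64.7  25.5  32.9] Z 119.5
side knob 526 X [-67.5  -4.   13.4] Y [24.6 34.5 56.6] Z 178.8
top knob 203 X [-11.9   3.4  15.7] Y [40.  49.4 58.8] Z 184.6
```

View pics/k.png

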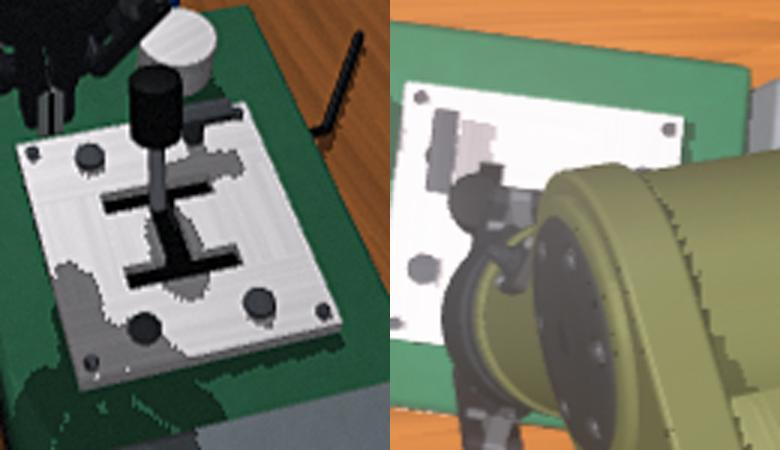

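The lever stands upright in the left leg (side panel: knob (155,105), shank foot (158,205)). The fingertips are near of it at (50,115). Pushing far now.

```bash
python3 -m pendant '[{"linear":[0,0.06,0],"delta_rot":[0,0,0],"gripper":1},{"linear":[0,0.12,0],"delta_rot":[0,0,0],"gripper":1},{"linear":[0,0.16,0],"delta_rot":[0,0,0],"gripper":1},{"linear":[0,0.19,0],"delta_rot":[0,0,0],"gripper":1},{"linear":[0,0.22,0],"delta_rot":[0,0,0],"gripper":1},{"linear":[0,0.25,0],"delta_rot":[0,0,0],"gripper":1},{"linear":[0,0.28,0],"delta_rot":[0,0,0],"gripper":1},{"linear":[0,0.3,0],"delta_rot":[0,0,0],"gripper":1}]'
python3 k.py
```

```text
clock: 13.1
eef_pos: [543.0, 6.7, 179.3]
orientation: [[-0.0, 0.987, -0.158], [-0.0, -0.158, -0.987], [-1.0, -0.0, 0.0]]
force: [-2.3, 0.2, 1.6]
width: -0.2
clock 13.1 machine xyz -14.5 41.9 179.3 joints [ 0.61  0.2  -0.75  1.78  0.15  1.22 -0.34] w -0.2
force mach xyz [-2.3 -0.1  1.6]
side low 128 X [-35.5   6.6  37. ] Y [-65.2  25.1  32.1] Z 117.8
side knob 514 X [-29.2   5.5  23.6] Y [24.2 33.5 52.9] Z 179.1
top knob 44 X [ 8.5 17.8 26.5] Y [50.8 56.6 60. ] Z 181.9
```

Knob is moving far with 2.3 N. Continuing, slowing toward the stop.

```bash
python3 -m pendant '[{"linear":[0,0.025,0],"delta_rot":[0,0,0],"gripper":1},{"linear":[0,0.05,0],"delta_rot":[0,0,0],"gripper":1},{"linear":[0,0.075,0],"delta_rot":[0,0,0],"gripper":1},{"linear":[0,0.1,0],"delta_rot":[0,0,0],"gripper":1},{"linear":[0,0.12,0],"delta_rot":[0,0,0],"gripper":1},{"linear":[0,0.14,0],"delta_rot":[0,0,0],"gripper":1},{"linear":[0,0.15,0],"delta_rot":[0,0,0],"gripper":1},{"linear":[0,0.155,0],"delta_rot":[0,0,0],"gripper":1}]'
python3 w.py
```

```text
clock: 14.0
eef_pos: [565.8, 2.8, 179.1]
orientation: [[-0.0, 0.987, -0.158], [-0.0, -0.158, -0.987], [-1.0, -0.0, 0.0]]
force: [-2.4, -1.0, 0.1]
width: -0.0
clock 14.0 machine xyz 8.6 41.6 179.1 joints [ 0.59  0.26 -0.74  1.73  0.18  1.23 -0.35] w -0.0
force mach xyz [-2.2 -1.3  0.1]
```

```bash
python3 -m pendant '[{"linear":[0,0.005,0],"delta_rot":[0,0,0],"gripper":1},{"linear":[0,0.01,0],"delta_rot":[0,0,0],"gripper":1},{"linear":[0,0.015,0],"delta_rot":[0,0,0],"gripper":1},{"linear":[0,0.02,0],"delta_rot":[0,0,0],"gripper":1},{"linear":[0,0.02,0],"delta_rot":[0,0,0],"gripper":1},{"linear":[0,0.02,0],"delta_rot":[0,0,0],"gripper":1},{"linear":[0,0.02,0],"delta_rot":[0,0,0],"gripper":1},{"linear":[0,0.02,0],"delta_rot":[0,0,0],"gripper":1}]'
python3 k.py
```

```text
clock: 14.8
eef_pos: [568.7, 2.4, 179.3]
orientation: [[0.0, 0.987, -0.158], [-0.0, -0.158, -0.987], [-1.0, 0.0, 0.0]]
force: [-1.1, 0.3, -0.6]
width: 0.1
clock 14.8 machine xyz 11.6 41.8 179.3 joints [ 0.59  0.26 -0.74  1.72  0.19  1.23 -0.35] w 0.1
force mach xyz [-1.1  0.1 -0.6]
side low 143 X [-37.   24.2  38.3] Y [-64.7  23.6  32.6] Z 116.6
side knob 516 X [-3.2 28.6 49. ] Y [23.4 32.8 52.8] Z 176.9
top low 42 X [-62.9 -30.7 -22.2] Y [-69.6 -58.2 -50. ] Z 115.0
top knob 37 X [-0.4 37.3 49.5] Y [47.4 56.5 59.2] Z 177.6
```

```bash
python3 -m pendant '[{"linear":[0,0.005,0],"delta_rot":[0,0,0],"gripper":1},{"linear":[0,0.01,0],"delta_rot":[0,0,0],"gripper":1},{"linear":[0,0.015,0],"delta_rot":[0,0,0],"gripper":1},{"linear":[0,0.02,0],"delta_rot":[0,0,0],"gripper":1},{"linear":[0,0.02,0],"delta_rot":[0,0,0],"gripper":1},{"linear":[0,0.02,0],"delta_rot":[0,0,0],"gripper":1},{"linear":[0,0.02,0],"delta_rot":[0,0,0],"gripper":1},{"linear":[0,0.02,0],"delta_rot":[0,0,0],"gripper":1}]'
python3 k.py
```

```text
clock: 15.7
eef_pos: [571.7, 2.0, 179.3]
orientation: [[0.0, 0.987, -0.158], [-0.0, -0.158, -0.987], [-1.0, 0.0, 0.0]]
force: [-1.1, 1.1, -0.9]
width: -0.1
clock 15.7 machine xyz 14.6 41.8 179.3 joints [ 0.59  0.27 -0.74  1.71  0.19  1.23 -0.36] w -0.1
force mach xyz [-1.2  0.9 -0.9]
side low 132 X [-37.5  26.2  36.2] Y [-66.4  25.   32.5] Z 117.9
side knob 511 X [-0.  31.1 51.1] Y [23.3 32.8 52.3] Z 176.2
top low 40 X [-37.5 -31.2 -23.1] Y [-64.6 -58.1 -49.7] Z 114.9
top knob 34 X [ 1.9 39.3 51.3] Y [46.2 55.5 59.1] Z 177.2
```

```bash
python3 -m pendant '[{"linear":[0,0.004,0],"delta_rot":[0,0,0],"gripper":1},{"linear":[0,0.008,0],"delta_rot":[0,0,0],"gripper":1},{"linear":[0,0.012,0],"delta_rot":[0,0,0],"gripper":1},{"linear":[0,0.016,0],"delta_rot":[0,0,0],"gripper":1},{"linear":[0,0.016,0],"delta_rot":[0,0,0],"gripper":1},{"linear":[0,0.016,0],"delta_rot":[0,0,0],"gripper":1},{"linear":[0,0.016,0],"delta_rot":[0,0,0],"gripper":1},{"linear":[0,0.016,0],"delta_rot":[0,0,0],"gripper":1}]'
python3 k.py
```

```text
clock: 16.6
eef_pos: [574.1, 1.6, 179.3]
orientation: [[0.0, 0.987, -0.158], [-0.0, -0.158, -0.987], [-1.0, 0.0, 0.0]]
force: [-1.1, 0.6, -0.9]
width: 0.3
clock 16.6 machine xyz 17.0 41.8 179.3 joints [ 0.58  0.28 -0.74  1.71  0.2   1.23 -0.36] w 0.3
force mach xyz [-1.1  0.4 -0.9]
side low 140 X [-39.4  26.8  37.6] Y [-65.4  24.3  33.2] Z 116.4
side knob 510 X [ 2.3 32.9 53.4] Y [23.2 32.6 51.9] Z 175.6
top low 46 X [-63.8 -30.6 -21.1] Y [-72.  -58.  -30.9] Z 114.9
top knob 38 X [ 4.  40.5 54.2] Y [45.1 55.5 58.4] Z 176.8
```

```bash
python3 -m pendant '[{"linear":[0,0.004,0],"delta_rot":[0,0,0],"gripper":1},{"linear":[0,0.008,0],"delta_rot":[0,0,0],"gripper":1},{"linear":[0,0.012,0],"delta_rot":[0,0,0],"gripper":1},{"linear":[0,0.016,0],"delta_rot":[0,0,0],"gripper":1},{"linear":[0,0.02,0],"delta_rot":[0,0,0],"gripper":1},{"linear":[0,0.02,0],"delta_rot":[0,0,0],"gripper":1},{"linear":[0,0.02,0],"delta_rot":[0,0,0],"gripper":1},{"linear":[0,0.02,0],"delta_rot":[0,0,0],"gripper":1}]'
python3 k.py
```

```text
clock: 17.5
eef_pos: [577.1, 1.1, 179.3]
orientation: [[0.0, 0.987, -0.158], [-0.0, -0.158, -0.987], [-1.0, 0.0, 0.0]]
force: [-0.8, -0.2, -0.4]
width: 0.2
clock 17.5 machine xyz 20.0 41.8 179.3 joints [ 0.58  0.28 -0.74  1.7   0.2   1.24 -0.36] w 0.2
force mach xyz [-0.7 -0.3 -0.4]
side low 136 X [-36.9  28.6  38.3] Y [-66.3  24.7  33.1] Z 116.8
side knob 509 X [ 5.2 35.5 55.9] Y [23.3 32.2 52. ] Z 175.2
top low 43 X [-61.5 -30.4 -22.3] Y [-68. -60. -50.] Z 114.7
top knob 32 X [ 7.  41.8 54.4] Y [44.  55.9 58.5] Z 176.6
```

```bash
python3 -m pendant '[{"linear":[0,0.004,0],"delta_rot":[0,0,0],"gripper":1},{"linear":[0,0.008,0],"delta_rot":[0,0,0],"gripper":1},{"linear":[0,0.012,0],"delta_rot":[0,0,0],"gripper":1},{"linear":[0,0.016,0],"delta_rot":[0,0,0],"gripper":1},{"linear":[0,0.02,0],"delta_rot":[0,0,0],"gripper":1},{"linear":[0,0.02,0],"delta_rot":[0,0,0],"gripper":1},{"linear":[0,0.02,0],"delta_rot":[0,0,0],"gripper":1},{"linear":[0,0.02,0],"delta_rot":[0,0,0],"gripper":1}]'
python3 k.py
```

```text
clock: 18.4
eef_pos: [579.5, 0.7, 179.0]
orientation: [[-0.001, 0.987, -0.158], [-0.0, -0.158, -0.987], [-1.0, -0.001, 0.0]]
force: [-4.7, 0.3, -2.2]
width: -0.1
clock 18.4 machine xyz 22.5 41.7 179.0 joints [ 0.58  0.29 -0.73  1.69  0.2   1.24 -0.36] w -0.1
force mach xyz [-4.7 -0.5 -2.2]
side low 135 X [-38.8  28.7  37.2] Y [-66.5  24.7  32.4] Z 116.8
side knob 494 X [ 8.  36.  56.5] Y [23.2 32.  51.9] Z 174.8
top low 53 X [-59.9 -30.5 -23.1] Y [-68.7 -59.1 -50.7] Z 114.8
top knob 36 X [ 9.4 40.  55.5] Y [45.6 55.4 58.3] Z 176.3
```

View pics/k.png

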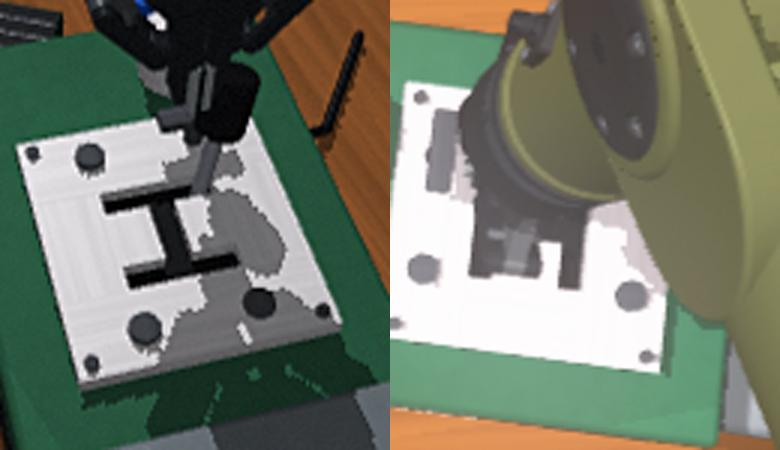

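Force rose to 4.7 N and the knob stopped advancing. The side panel shows the shank at the far end of the left leg at (205,175), so it is home. Now I'll retreat toward near, then up and away, and re-measure with a clear view.

```bash
python3 -m pendant '[{"linear":[0,-0.1,0],"delta_rot":[0,0,0],"gripper":1},{"linear":[0,-0.25,0],"delta_rot":[0,0,0],"gripper":1},{"linear":[0,-0.45,0],"delta_rot":[0,0,0],"gripper":1},{"linear":[-0.2,-0.5,0],"delta_rot":[0,0,0],"gripper":1},{"linear":[-0.45,-0.5,0],"delta_rot":[0,0,0],"gripper":1},{"linear":[-0.6,-0.6,0.2],"delta_rot":[0,0,0],"gripper":1},{"linear":[-0.6,-0.6,0.5],"delta_rot":[0,0,0],"gripper":1},{"linear":[-0.6,-0.6,0.8],"delta_rot":[0,0,0],"gripper":1}]'
python3 -m pendant '[{"linear":[0,-0.05,0.2],"delta_rot":[0,0,0],"gripper":1},{"linear":[0,-0.1,0.4],"delta_rot":[0,0,0],"gripper":1},{"linear":[0,-0.15,0.6],"delta_rot":[0,0,0],"gripper":1},{"linear":[0,-0.2,0.8],"delta_rot":[0,0,0],"gripper":1},{"linear":[0,-0.25,1],"delta_rot":[0,0,0],"gripper":1},{"linear":[0,-0.25,1],"delta_rot":[0,0,0],"gripper":1},{"linear":[0,-0.25,1],"delta_rot":[0,0,0],"gripper":1},{"linear":[0,-0.25,1],"delta_rot":[0,0,0],"gripper":1}]'
python3 k.py
python3 - <<'E'
from plant import robot;import cv2,numpy as np
c=lambda n:robot.snapshot(n)["color"]
cv2.imwrite("pics/end.png",np.hstack([cv2.resize(c("side")[180:350,230:430],(400,340)),cv2.resize(c("top")[130:300,270:470],(400,340))]))
E
```

```text
clock: 19.3
eef_pos: [474.1, -105.0, 272.1]
orientation: [[0.008, 0.988, -0.156], [-0.004, -0.156, -0.988], [-1.0, 0.009, 0.003]]
force: [0.7, -1.3, -0.9]
width: 0.1
clock: 20.1
eef_pos: [412.7, -245.1, 270.0]
orientation: [[0.002, 0.988, -0.157], [-0.001, -0.157, -0.988], [-1.0, 0.002, 0.001]]
force: [-0.3, 0.2, -0.0]
width: -0.2
clock 20.1 machine xyz -103.6 -227.2 270.0 joints [ 0.96 -0.04 -0.46  1.8  -0.02  1.38  0.35] w -0.2
force mach xyz [-0.4  0.2 -0. ]
top low 117 X [-37.2  27.5  39.9] Y [-66.  -56.1  30.7] Z 115.0
top knob 395 X [26.8 40.7 60.3] Y [28.6 43.5 57.1] Z 177.5
```

View pics/end.png

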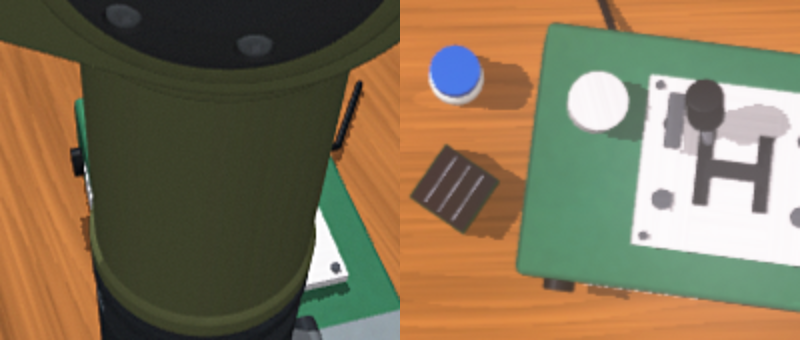

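The top view shows the knob at (705,105), beside the marker, with the shank at the far end of the left leg. Knob X runs from 27 to 60 mm, so its top centre is at about 45 (46–47 at the stop). The tin, jar and panels look undisturbed and the hand is clear.

```bash
python3 -c "
from plant import robot
print(robot.job_done())"
```

```text
the job is handed in; nothing more can be done
None
```

The lever is in the far-left slot, the one the T-shaped marker stands beside, and I've handed the job in at about 20 s of the 45 s. With the gripper shut, I pushed it back into line with the cross channel, across to the left stop, and then far to its end stop. I then withdrew the hand up and to the right.

**Last checks:**
- **Lever position:** after I withdrew, the top camera put the knob's top centre at about x = +45 mm and y = +43 mm in machine axes. The end stop would put it at about 46–47 mm each way.
- **Forces:** readings taken at the end of each move were 2–3 N while pushing. They peaked at 5.5 N at the left stop and 4.7 N at the far stop, against the 35 N limit. The final reading was about 0 N.
- **Loose items:** the tin, jar and panels look to be where they were in the first picture. I judged this by eye and did not measure it.

**What disagreed or was missing:**
- **Far stop:** it came about 9 mm later than I had predicted for the fingertip position. I had overestimated the finger thickness there, so I crept forward until the force rose.
- **Plate fit:** the first fit in the top view took in extra area and came out too wide, so I used the side-view fit.
- **Final side view:** the arm blocked it, so the last position check rests on the top camera alone.

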